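# Undock the contact probe and gauge the marked spot

## Robot

A 6-joint arm with a two-finger parallel gripper is mounted at the origin on a cart in front of the work surface, level with it; the furniture and walls round the work are solid. World frame = base frame: x ahead of the robot, y to its left, z up, the work surface at z = 0. Lengths are in m, angles in rad, forces in N, time in s.
With the tool pointing down it reaches from about 0.375 to 0.9 m from the base axis. Payload 3.1 kg.
Tool frame: the origin (TCP) lies at the very end of the fingers, on their centre line; the grasp point (between the pads) lies 19 mm behind it (manip.pinch_z is the distance from the TCP to the grasp point, in m); z points along the fingers, y is the direction in which the jaws open and shut (so a half turn about z gives the same grasp; the last joint's range is limited). The gripper opens to 85 mm and grips with 20 to 120 N. Pads are 22 mm wide; open, the fingers measure 114 mm over their backs; the gripper's body (76 mm by 85 mm) begins 54 mm behind the grasp point. The pads swing forward as they close: fully open they stand 13 mm farther back than shut.
Start: joints at [1.038, 0.527, 1.433, -0, 1.181, -0.178], TCP at [0.216, 0.586, 0.231] pointing down, gripper open.
Joint ranges: [-3.08, 3.08], [-0.75, 2.2], [0.22, 2.44], [-1.43, 4.57], [0, 2.65], [-2.85, 2.85]. Speed limits (rad/s): [2.79, 2.79, 3.14, 3.14, 3.14, 3.14].

## Interface

Orientations are given as a unit quaternion [x, y, z, w].
In Python, from station import manip gives the robot as it stands.
- The arm moves only by the tool drive_tool, never from a script. Its argument "increments" is a list of rows, each a list of 7 numbers: the closure in counts, from 0 (fully open) to 255 (shut), then the shift along the tool's x, y, z in cm, then the turn, a rotation vector about the tool's x, y, z in rad. A call has 1 to 20 rows; each row is the pose to reach, as a shift and turn from the pose commanded when the call began, along the tool's axes at that moment; what a row does not reach only later rows make up. A row lasts 1/10 s, in which the tool goes at most 50 mm and 8.59 degrees, less where a joint would pass 70% of its speed; a pose out of reach is approached as far as the arm can. A call with a gripper value outside its range is refused whole. The fingers move at their own pace and stop on an object; "force" is the grip in N (left out, the last holds). Time passes only in rows, so rows that repeat a pose let the fingers close. It gives the time, the measured TCP pose, the force and the opening at its end, in the units of the state.
- manip.sense(): the state, without advancing time (a new reading comes with each control period).
- manip.snapshot(name): name is "scene" or "top"; returns the picture (400x640x3 uint8, red, green, blue); there is no depth.
- manip.camera_model(name): a dict with "mtx" (3x3 intrinsics, pixels), "cam_to_world" (4x4, takes a point from camera to world coordinates). Camera axes: x right, y down, z forward; pixel columns grow to the right and rows downward; lengths in m; the calibration is good to about 2 mm. A picture is of the moment at which its call begins. camera_model takes no time and is no camera call.
- manip.sign_off(): hands the job in, once; it reports no verdict.
The state is a dict: "t": time; "q": joint angles; "qd": joint speeds; "tau": joint torques, N m; "tcp_pos": TCP position; "tool_rot": TCP orientation; "force": force on the tool from outside, world axes, zero at the start; "ft_torque": the same for the moment, N m; "finger_gap": opening from 0.0 (shut) to 1.0 (fully open).
Only numpy, scipy, OpenCV 4.12 (cv2) and the standard library are available. Lean on these libraries where they do the work, as an engineer would, in place of code of your own. Each camera call takes 0.05 s, during which the arm holds its last target. There are 200 camera calls.

## Task

Take the blue-handled contact probe out of its bayonet dock: turn it counter-clockwise (seen from above) to its stop, where its orange stripes meet the green slot marks, and lift it straight out. Then set its sprung brass tip inside the red ring on the white specimen plate, with the probe square to the tilted plate, press gently until the tip is about half way in (about 4 N), and finish holding it there, still gripped and steady. Do not shift the plate's tilt, and leave the cup, tin and flask standing where they are.

Things in the scene. Friction and masses are not known exactly. Their poses are not given: they have to be found in the camera images.
- probe: contact probe, upright in the dock at the start, about 0.18 kg. Origin on its axis at the underside of its dark collar (34 mm across, 6 mm thick, rests on the dock's top); z runs up the axis from tip to handle. Below the collar: steel barrel, 16 mm diameter, 45 mm long, then the brass tip. At the start its x axis stands 0.9 to 1.4 rad clockwise (from above) of the dock's x axis: locked
- handle (a point): middle of the probe's square blue handle (28 x 28 mm, faces along probe x and y, orange stripes on the +x and -x faces), on the probe's axis 33 mm above its origin; the handle spans 27 mm up and down from here, with a 4 mm black button on top
- lug (a point): outer end of one of the probe's two bayonet lugs, which stick out along probe +x and -x to 16 mm from the axis, 6 mm wide, 9.5 to 15.5 mm below the probe's origin
- tip (a point): end of the probe's round-nosed sprung brass tip (8 mm diameter), on the probe's axis, 61 mm below the probe's origin when not pressed
- plunger (a joint): how far the sprung tip is pushed into the barrel: 0 m (free, held out by a 1 N preload) to 0.012 m (bottomed); about 500 N/m, so half way is 4 N
- dock: fixed grey post 70 x 70 mm on a 94 mm foot; origin at the centre of its underside, z up, top of its 7 mm cap at 72 mm. The cap has a 21 mm square bore and, along dock x, a slot 13 x 38 mm marked by two green lines. The lugs pass only when probe x lies along dock x (either way round) within 0.15 rad; a stop ends the turn 0.15 rad past that. Lift 65 mm to clear
- stand: fixed stand, dark base 120 x 112 x 10 mm, origin at the centre of its underside; cheeks up to 66 mm high at y = +-48 mm, black clamp knob on the -y side. Its aluminium plate (90 x 80 mm) is hinged at stand x = -45, z = 30 mm and rises towards stand +x, so it faces up and towards stand -x. On it is clamped a white 60 x 60 mm specimen
- mark (a point): centre of the red ring (24 mm inside, 30 mm outside diameter, red dot at its centre) on the white specimen's surface; its z axis is the outward normal of the surface
- tilt (a joint): tilt of the specimen plate from level, rad (0.12 to 0.35 at the start); clamped by stiff friction
- sample_cup_1: sample cup with yellow lid, 61 mm across, 62 mm high; origin at the centre of its underside; bystander
- filter_tin: round tin with green lid, 67 mm across, 33 mm high; origin at the centre of its underside; bystander
- flask: conical glass flask, 67 mm across, 106 mm high; origin at the centre of its underside; bystander
- centrifuge: fixed bench centrifuge behind the work, 340 x 370 mm, its blue top 250 mm high and its open lid higher still; origin at the centre of its underside, front face 150 mm towards the robot from there. The way from the arm's start to the work can pass over it: keep the gripper in front of it
There are look-alikes about, which are no part of the job. There is more than one size of the probe; the job needs the middle-sized.

How it is judged:
On the way, in this order (a step that is already met when the one before it is completed fails the run):
1. the probe is turned to the release position while still seated in the dock (angle between the x axis of probe and the x axis of dock, either way round below 0.3 rad and z of probe in the frame of dock below 0.082 m), for 0.05 s.
2. the probe is lifted out of the dock in the fingers (height (world z) of tip above 0.074 m and contact force between the fingers and probe above 1 N), for 0.1 s.
At the end, for the whole second after the job is handed in: the end of the probe's tip is on the specimen within 8 mm of the ring's centre (wholly inside the ring), the probe's axis is within 0.12 rad (7 degrees) of square to the plate, the tip is pushed in 3 to 9.5 mm of its 12 mm (about 2.5 to 6 N), and the probe is held still in the fingers (distance between tip and mark below 0.008 m and angle between the z axis of probe and the z axis of mark, either way round below 0.12 rad and z of probe in the frame of mark above 0.03 m and value of joint plunger between 0.003 and 0.0095 m and contact force between probe and stand between 1.5 and 9 N and contact force between the fingers and probe above 2 N and contact force between probe and dock below 0.1 N and linear speed of probe below 0.01 m/s); the arm keeps its last pose, push and grip.
It fails at once if the specimen plate's tilt is shifted (mark moved over 4 mm) (distance of mark from where it was at the start of the episode above 0.004 m).
It fails at once if the probe is pressed hard on the stand (over 15 N) (contact force between probe and stand above 15 N).
It fails at once if the yellow-lidded sample cup is moved over 20 mm or tipped (distance of sample_cup_1 from where it was at the start of the episode above 0.02 m or angle between sample_cup_1's own z axis and vertical above 0.5 rad).
It fails at once if the green-lidded filter tin is moved over 20 mm or tipped (distance of filter_tin from where it was at the start of the episode above 0.02 m or angle between filter_tin's own z axis and vertical above 0.5 rad).
It fails at once if the conical flask is moved over 20 mm or tipped (distance of flask from where it was at the start of the episode above 0.02 m or angle between flask's own z axis and vertical above 0.5 rad).
It also fails if it takes over 58 s, if anything falls off the work surface, if the arm or the gripper's body presses on something with over 40 N, if the wrist force passes 120 N, or if a joint passes its speed limit or range.

## Working session

There is one attempt and no reset: what is moved stays moved. The work goes in short steps, Python scripts to look and compute and a tool call to move; the robot and the scene stay as the last step left them, time stands still between calls to the robot, and variables do not carry over. Pictures are saved under pics/ and viewed, about 8 in all and at most 12, crops included, and the job is handed in when it is done.

Besides the shell and the picture viewer there is one more tool, called after ">>>" by a JSON object that holds its "method" and its "body". drive_tool: Moves the arm, as the interface text tells. Its arguments: {"type":"object","properties":{"increments":{"type":"array","items":{"type":"array","items":{"type":"number"}}},"force":{"type":"number"}},"required":["increments"]}

```bash
mkdir -p pics; ls
python3 - <<'E'
from station import manip
import cv2,numpy as np
for n in("scene","top"):
    im=manip.snapshot(n); cv2.imwrite(f"pics/{n}0.png",im[:,:,::-1])
    c=manip.camera_model(n); print(n,np.round(c["mtx"],1).tolist(),np.round(c["cam_to_world"],4).tolist())
s=manip.sense(); print({k:np.round(v,3).tolist() for k,v in s.items()}, manip.pinch_z)
E
```

```text
pics
scene [[382.7, 0.0, 318.2], [0.0, 382.7, 196.3], [0.0, 0.0, 1.0]] [[0.6832, -0.4439, 0.5799, -0.1089], [-0.7301, -0.3977, 0.5557, -0.5817], [-0.016, -0.803, -0.5958, 0.7348], [0.0, 0.0, 0.0, 1.0]]
top [[444.4, 0.0, 322.8], [0.0, 444.4, 206.6], [0.0, 0.0, 1.0]] [[0.011, -0.9906, 0.1366, 0.3408], [-0.9999, -0.0106, 0.0039, 0.0403], [-0.0024, -0.1366, -0.9906, 1.5223], [0.0, 0.0, 0.0, 1.0]]
{'t': 0.1, 'q': [1.039, 0.528, 1.434, 0.0, 1.181, -0.179], 'qd': [-0.0, -0.003, -0.002, 0.0, -0.0, -0.001], 'tau': [-0.001, -44.331, -17.859, -0.0, 0.004, 0.0], 'tcp_pos': [0.216, 0.586, 0.23], 'tool_rot': [0.176, 0.984, -0.001, -0.0], 'force': [0.156, 0.227, 0.811], 'ft_torque': [0.033, 0.021, -0.049], 'finger_gap': 1.0} 0.0187
```

View pics/scene0.png

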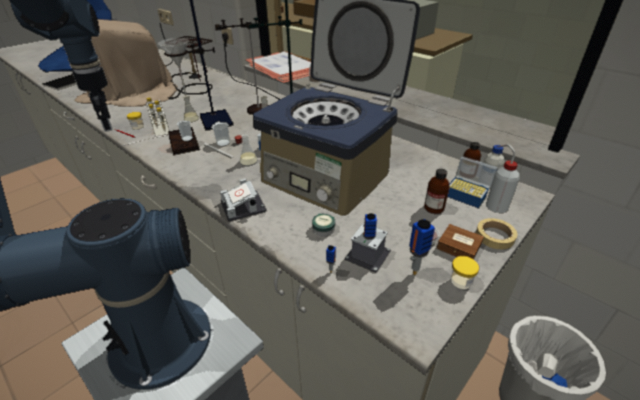

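View pics/top0.png

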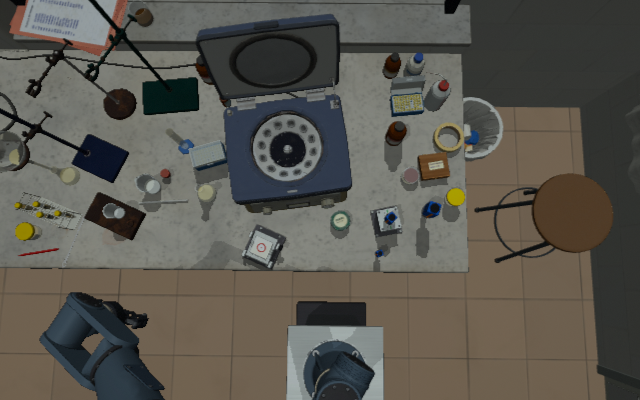

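```bash
cat > h.py <<'E'
import numpy as np,cv2
from station import manip
def cam(n):
    c=manip.camera_model(n); return np.array(c["mtx"]),np.array(c["cam_to_world"])
def proj(n,P):
    K,T=cam(n); p=(np.atleast_2d(P)-T[:3,3])@T[:3,:3]; p=p@K.T; return p[:,:2]/p[:,2:]
def ray(n,uv):
    K,T=cam(n); d=T[:3,:3]@np.linalg.solve(K,[uv[0],uv[1],1]); return T[:3,3],d
def onz(n,uv,z):
    o,d=ray(n,uv); return o+d*(z-o[2])/d[2]
def crop(im,x,y,w,h,s): return cv2.resize(im[y:y+h,x:x+w],None,fx=s,fy=s,interpolation=cv2.INTER_CUBIC)
E
python3 - <<'E'
from h import *
s=cv2.imread("pics/scene0.png");t=cv2.imread("pics/top0.png")
a=np.hstack([crop(t,364,195,50,37,8),crop(t,238,224,50,37,8)])
b=np.hstack([crop(s,340,206,50,37*2-10,8)[:300*2],crop(s,215,170,50,64,8)])
m=np.vstack([a,b])
print(m.shape);cv2.imwrite("pics/m0.png",cv2.resize(m,None,fx=.75,fy=.75) if m.shape[0]>800 else cv2.resize(m,None,fx=600/m.shape[0],fy=600/m.shape[0]))
E
```

```text
(808, 800, 3)
```

View pics/m0.png

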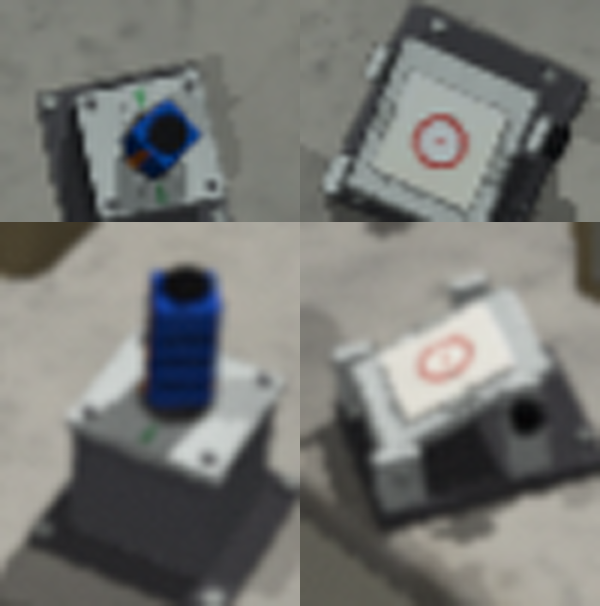

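```bash
cat > fit.py <<'E'
from h import *
from scipy.optimize import least_squares
S={'top':cv2.imread("pics/top0.png"),'scene':cv2.imread("pics/scene0.png")}
f=800/808*.75*8*1.0; f=600/808*8
print("probe top button",onz('top',(166/f+364,132/f+195),.136),onz('scene',(187/f+340,(283-220)/f+206),.136))
for uv in [(141,97),(160,193),(78,105),(193,68),(225,200),(102,222)]: print("cap",onz('top',(uv[0]/f+364,uv[1]/f+195),.072).round(4))
# specimen quads
Q={}
for n,(x,y,w,h) in {'top':(238,224,50,45),'scene':(215,170,50,60)}.items():
    c=crop(S[n],x,y,w,h,8).astype(int); m=((c[:,:,2]-c[:,:,0]>3)&(c.sum(2)>(555 if n=='top' else 600))).astype(np.uint8)
    m=cv2.morphologyEx(m,cv2.MORPH_CLOSE,np.ones((41,41)))
    m=cv2.morphologyEx(m,cv2.MORPH_OPEN,np.ones((15,15)))
    cs,_=cv2.findContours(m,0,2); k=cv2.convexHull(max(cs,key=cv2.contourArea))
    q=cv2.approxPolyN(k,4,ensure_convex=True).reshape(-1,2)
    d=c.astype(np.uint8).copy(); cv2.polylines(d,[q.astype(int)],1,(0,255,0),1); cv2.imwrite(f"pics/q_{n}.png",d)
    Q[n]=(q+.5)/8-.5+[x,y]; print(n,Q[n].round(1).tolist())
a,b=[cv2.imread(f"pics/q_{n}.png") for n in('top','scene')]
H=np.zeros((480,800,3),np.uint8); H[:360,:400]=a; H[:,400:]=b; cv2.imwrite("pics/q.png",H)
E
python3 fit.py
```

```text
probe top button [ 0.500739   -0.17171766  0.136     ] [ 0.49996078 -0.17705222  0.136     ]
cap [ 0.5275 -0.1679  0.072 ]
cap [ 0.4743 -0.1779  0.072 ]
cap [ 0.5226 -0.133   0.072 ]
cap [ 0.544  -0.1968  0.072 ]
cap [ 0.4708 -0.2136  0.072 ]
cap [ 0.4579 -0.1458  0.072 ]Traceback (most recent call last):
  File "fit.py", line 13, in <module>
    cs,_=cv2.findContours(m,0,2); k=cv2.convexHull(max(cs,key=cv2.contourArea))
                                                   ~~~^^^^^^^^^^^^^^^^^^^^^^^^
ValueError: max() iterable argument is empty
```

```bash
python3 - <<'E'
from h import *
t=cv2.imread("pics/top0.png");s=cv2.imread("pics/scene0.png")
print([t[y,x].tolist() for x,y in [(256,243),(266,256),(252,252),(269,243),(258,238),(250,247)]])
print([s[y,x].tolist() for x,y in [(232,196),(246,188),(239,200),(227,200),(250,197)]])
E
sed -i "s/c\[:,:,2\]-c\[:,:,0\]>3)&(c.sum(2)>(555 if n=='top' else 600))/c.min(2)>TH[n])/; s/^Q={}/Q={};TH=dict(top=178,scene=195)/" fit.py
```

```text
[[171, 175, 166], [166, 175, 166], [163, 171, 163], [171, 174, 166], [171, 175, 167], [151, 152, 144]]
[[211, 220, 222], [219, 227, 228], [149, 153, 151], [186, 189, 184], [164, 166, 163]]
```

Run:
```python
from h import *
t=cv2.imread("pics/top0.png");s=cv2.imread("pics/scene0.png")
a=crop(t,242,226,40,46,10).astype(float); b=crop(s,219,172,40,46,10).astype(float)
a=np.clip((a-60)*1.9,0,255); b=np.clip((b-90)*1.7,0,255)
cv2.imwrite("pics/z.png",np.hstack([a,b]))
```

```text
[ WARN:0@0.547] global loadsave.cpp:1063 imwrite_ Unsupported depth image for selected encoder is fallbacked to CV_8U.
```

View pics/z.png

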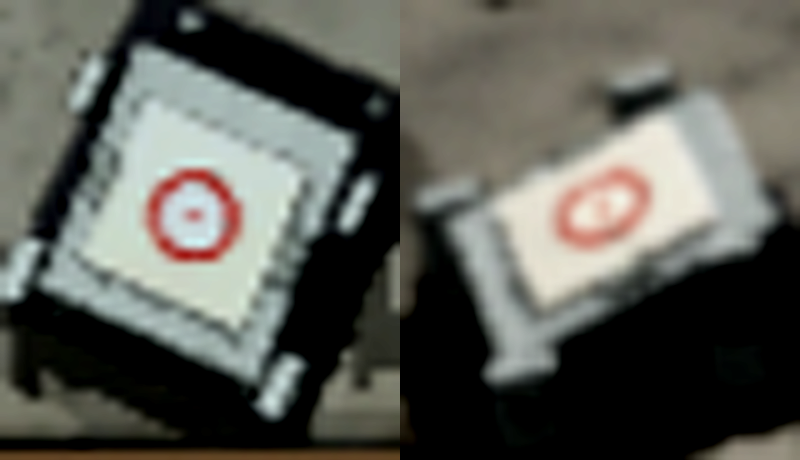

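```bash
cat > fit2.py <<'E'
from h import *
from scipy.optimize import least_squares
from scipy.spatial.transform import Rotation as R
L=np.array([[1,1],[1,-1],[-1,-1],[-1,1]])*.03
L=np.vstack([np.c_[L,np.zeros(4)],[[0,0,0]]])
c=lambda a,x,y:(np.array(a)+.5)/10-.5+[x,y]
T=c([(145,100),(308,172),(240,330),(80,250),(194,215)],242,226)
Sc=c([(270,110),(318,215),(140,308),(100,210),(203,207)],219,172)
def M(p): return R.from_euler('ZY',[p[3],-p[4]]).as_matrix()
def res(p,only=None):
    P=L@M(p).T+p[:3]; r=[proj('top',P)-T,proj('scene',P)-Sc]
    if only is not None:r=[r[only]]
    return np.concatenate(r).ravel()
s=least_squares(res,[.43,.12,.05,-.4,.2]); print(s.x.round(4),s.fun.reshape(-1,2).round(2).tolist(),'std',np.sqrt(np.diag(np.linalg.inv(s.jac.T@s.jac)))*.4)
for bx in(0,):
    z=lambda th:.03+.045*np.sin(th)
    print('hinge model z (+thickness):',z(s.x[4]))
def res3(p): # with per-camera pixel offset of scene (2mm calib)
    P=L@M(p).T+p[:3]; return np.concatenate([(proj('top',P)-T).ravel(),(proj('scene',P)-Sc-p[5:7]).ravel(),p[5:7]*.8])
s3=least_squares(res3,[*s.x,0,0]);print(s3.x.round(4))
E
python3 fit2.py
```

```text
[ 0.4079  0.2483  0.0524 -0.4296  0.3471] [[0.17, -0.7], [0.25, -0.11], [0.25, -0.12], [0.03, 0.12], [0.07, -0.37], [-0.34, -0.02], [-0.4, -0.12], [-0.24, 0.55], [-0.33, -0.47], [0.05, 0.25]] std [0.00048206 0.00060938 0.00087036 0.01270176 0.0242409 ]
hinge model z (+thickness): 0.04530738298711578
[ 0.4074  0.2487  0.0523 -0.4294  0.3469 -0.4317  0.0898]
```

Run:
```python
from h import *
from scipy.optimize import minimize
W={'top':(378,205,24,28),'scene':(355,205,32,42)}
Mk={}
for n,(x,y,w,h) in W.items():
    c=crop(cv2.imread(f"pics/{n}0.png"),x,y,w,h,8).astype(int)
    m=((c[:,:,0]-c[:,:,2]>25)|(c.sum(2)<120)|((c[:,:,2]-c[:,:,0]>20))).astype(np.uint8); Mk[n]=m
    cv2.imwrite(f"pics/k{n}.png",m*255)
def sil(n,p):
    x,y,w,h=W[n]; cx,cy,a=p[:3]; R=np.array([[np.cos(a),-np.sin(a)],[np.sin(a),np.cos(a)]])
    B=np.array([[i,j] for i in(-.014,.014) for j in(-.014,.014)])@R.T+[cx,cy]
    P=np.vstack([np.c_[B,np.full(4,z)] for z in(.078,.132)])
    t=np.linspace(0,6.28,20); P=np.vstack([P]+[np.c_[cx+r*np.cos(t),cy+r*np.sin(t),0*t+z] for r,z in((.017,.072),(.017,.078),(.009,.136))])
    uv=(proj(n,P)-[x,y]+.5)*8-.5
    m=np.zeros((h*8,w*8),np.uint8); cv2.fillConvexPoly(m,cv2.convexHull((uv*16).astype(np.int32)),1,shift=4); return m
def cost(p): 
    q=np.array(p)*[.001,.001,1]; return sum(1-(sil(n,q)&Mk[n]).sum()/(sil(n,q)|Mk[n]).sum() for n in W)
for a in np.arange(-1.4,.1,.1):
    r=minimize(lambda v:cost([v[0],v[1],a]),[500,-172.5],method='Nelder-Mead',options=dict(initial_simplex=[[500,-172],[504,-172],[500,-176]]))
    print(round(a,2),r.x.round(1),round(r.fun,4))
from h import *
for n,uv,z in [('tin',(340,221),.033),('small',(379,253),.06),('cup',(455,197),.06),('big',(431,209),.1),('flask',(205,193),.1)]: print(n,onz('top',uv,z).round(3))
H=[cv2.copyMakeBorder(cv2.imread(f"pics/k{n}.png"),0,340-Mk[n].shape[0],0,10,0) for n in W]
cv2.imwrite("pics/k.png",np.hstack(H))
```

```text
-1.4 [ 504.  -171.6] 0.6908
-1.3 [ 504.4 -171.3] 0.6603
-1.2 [ 503.8 -170.8] 0.6213
-1.1 [ 504.  -171.6] 0.5869
-1.0 [ 504.  -171.6] 0.5572
-0.9 [ 503.9 -172. ] 0.5555
-0.8 [ 503.4 -171.7] 0.5616
-0.7 [ 502.9 -172.3] 0.5877
-0.6 [ 502.9 -173. ] 0.6268Traceback (most recent call last):
  File "<stdin>", line 19, in <module>
    res = _minimize_neldermead(fun, x0, args, callback, bounds=bounds,
                               **options)
    fxcc = func(xcc)
    fx = function(np.copy(x), *(wrapper_args + args))
  File "<stdin>", line 19, in <lambda>
  File "<stdin>", line 17, in cost
  File "<stdin>", line 17, in <genexpr>
  File "<stdin>", line 14, in sil
  File "h.py", line 6, in proj
    K,T=cam(n); p=(np.atleast_2d(P)-T[:3,3])@T[:3,:3]; p=p@K.T; return p[:,:2]/p[:,2:]
        ~~~^^^
  File "h.py", line 4, in cam
    c=manip.camera_model(n); return np.array(c["mtx"]),np.array(c["cam_to_world"])
ValueError: time passes only in moves, steps and waits
```

```bash
cat >> h.py <<'E'
import functools; cam=functools.lru_cache(cam)
from scipy.spatial.transform import Rotation as R
def inc(pos,Rt=None):
    s=manip.sense(); R0=R.from_quat(s["tool_rot"]); Rt=R0 if Rt is None else Rt
    d=R0.inv().apply(np.array(pos)-s["tcp_pos"])*100; r=(R0.inv()*Rt).as_rotvec()
    print("shift cm",d.round(2).tolist(),"rot",r.round(3).tolist()); return d,r
def down(yaw_y): # tool z down, tool y at world angle
    y=np.array([np.cos(yaw_y),np.sin(yaw_y),0]); z=np.array([0,0,-1.]); return R.from_matrix(np.c_[np.cross(y,z),y,z])
E
python3 - <<'E'
from h import *
for n,uv,z in [('tin',(340,221),.033),('small',(379,253),.06),('cup',(455,197),.06),('big',(431,209),.1),('flask',(205,193),.1),('cenL',(232,202),.25),('cenR',(350,188),.25)]: print(n,onz('top',uv,z).round(3))
inc([.502,-.172,.23],down(.64)); inc([.502,-.172,.09],down(.64))
E
```

```text
tin [ 0.498 -0.012  0.033]
small [ 0.391 -0.14   0.06 ]
cup [ 0.58  -0.394  0.06 ]
big [ 0.533 -0.303  0.1  ]
flask [0.578 0.429 0.1  ]
cenL [0.527 0.308 0.25 ]
cenR [ 0.572 -0.033  0.25 ]
shift cm [-53.06, -61.18, 0.14] rot [-0.002, 0.0, 0.577]
shift cm [-53.07, -61.15, 14.14] rot [-0.002, 0.0, 0.577]
```

>>> {"method": "drive_tool", "body": {"increments": [[0,-53.1,-61.2,0.1,0,0,0.577],[0,-53.1,-61.2,0.1,0,0,0.577],[0,-53.1,-61.2,0.1,0,0,0.577],[0,-53.1,-61.2,0.1,0,0,0.577],[0,-53.1,-61.2,0.1,0,0,0.577],[0,-53.1,-61.2,0.1,0,0,0.577],[0,-53.1,-61.2,0.1,0,0,0.577],[0,-53.1,-61.2,0.1,0,0,0.577],[0,-53.1,-61.2,0.1,0,0,0.577],[0,-53.1,-61.2,0.1,0,0,0.577],[0,-53.1,-61.2,0.1,0,0,0.577],[0,-53.1,-61.2,0.1,0,0,0.577],[0,-53.1,-61.2,0.1,0,0,0.577],[0,-53.1,-61.2,0.1,0,0,0.577],[0,-53.1,-61.2,0.1,0,0,0.577],[0,-53.1,-61.2,0.1,0,0,0.577],[0,-53.1,-61.2,0.1,0,0,0.577],[0,-53.1,-61.2,0.1,0,0,0.577],[0,-53.1,-61.2,0.1,0,0,0.577],[0,-53.1,-61.2,0.1,0,0,0.577]], "force": 40}}

```text
t: 2.1
tcp_pos: [0.5015, -0.1697, 0.23]
tool_rot: [0.448, 0.894, 0.0, -0.001]
force: [0.5, -0.5, 0.9]
finger_gap: 1.003
```

Run:
```python
from h import *
s=manip.sense();print(s["t"],s["tcp_pos"],s["q"].round(3) if hasattr(s["q"],'round') else s["q"],s["force"])
inc([.502,-.172,.09],down(.64))
cv2.imwrite("pics/scene1.png",manip.snapshot("scene")[:,:,::-1]);cv2.imwrite("pics/top1.png",manip.snapshot("top")[:,:,::-1])
a=crop(cv2.imread("pics/scene1.png"),300,120,140,150,4);b=crop(cv2.imread("pics/top1.png"),355,160,60,150,4)
cv2.imwrite("pics/v1.png",np.hstack([a,b]))
```

```text
2.1 [ 0.50149183 -0.16973987  0.23004011] [-0.538  0.402  1.671  0.     1.071 -1.18 ] [ 0.49628578 -0.522371    0.86886891]
shift cm [-0.24, -0.09, 14.0] rot [-0.001, -0.002, 0.002]
```

View pics/v1.png

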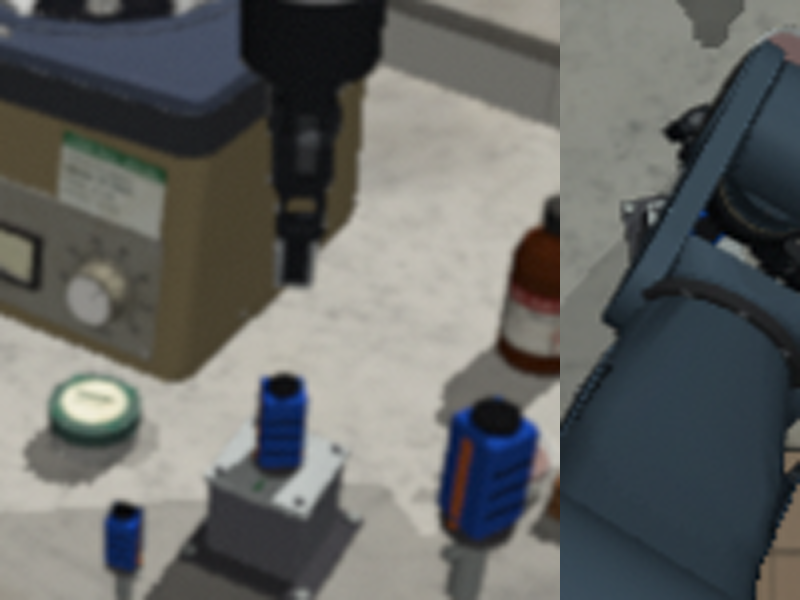

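>>> {"method": "drive_tool", "body": {"increments": [[0,-0.2,-0.1,4,0,0,0],[0,-0.2,-0.1,8,0,0,0],[0,-0.2,-0.1,11,0,0,0],[0,-0.2,-0.1,13,0,0,0],[0,-0.2,-0.1,14.2,0,0,0],[0,-0.2,-0.1,14.2,0,0,0],[0,-0.2,-0.1,14.2,0,0,0],[100,-0.2,-0.1,14.2,0,0,0],[140,-0.2,-0.1,14.2,0,0,0],[180,-0.2,-0.1,14.2,0,0,0],[255,-0.2,-0.1,14.2,0,0,0],[255,-0.2,-0.1,14.2,0,0,0],[255,-0.2,-0.1,14.2,0,0,0],[255,-0.2,-0.1,14.2,0,0,0]], "force": 40}}

```text
t: 3.6
tcp_pos: [0.5035, -0.1743, 0.089]
tool_rot: [0.449, 0.894, -0.0, 0.001]
force: [0.4, -0.5, 5.8]
finger_gap: 0.328
```

Run:
```python
from h import *
s=manip.sense();print(s["t"],s["tcp_pos"],s["q"],s["force"],s["ft_torque"],s["finger_gap"])
```

```text
3.6 [ 0.50353931 -0.17434177  0.08902517] [-5.43167138e-01  6.20770405e-01  1.78404659e+00  2.22303733e-05
  7.35152595e-01 -1.18315464e+00] [ 0.4227697  -0.46833518  5.82337782] [0.0430915  0.01573468 0.05581002] 0.3283759122042003
```

>>> {"method": "drive_tool", "body": {"increments": [[255,0,0,0,0,0,-0.1],[255,0,0,0,0,0,-0.2],[255,0,0,0,0,0,-0.3],[255,0,0,0,0,0,-0.4],[255,0,0,0,0,0,-0.5],[255,0,0,0,0,0,-0.6],[255,0,0,0,0,0,-0.7],[255,0,0,0,0,0,-0.8],[255,0,0,0,0,0,-0.9],[255,0,0,0,0,0,-1.0],[255,0,0,0,0,0,-1.0],[255,0,0,0,0,0,-1.0]]}}

```text
t: 4.8
tcp_pos: [0.5021, -0.1736, 0.089]
tool_rot: [-0.035, 0.999, 0.0, -0.001]
force: [-2.1, 1.3, 8.3]
finger_gap: 0.324
```

Run:
```python
from h import *
s=manip.sense();print(s["t"],s["tcp_pos"],s["q"],s["force"],s["ft_torque"],s["finger_gap"])
y=R.from_quat(s["tool_rot"]).as_matrix()[:,1];print("yaw",np.arctan2(y[1],y[0])-np.pi/2)
cv2.imwrite("pics/scene2.png",manip.snapshot("scene")[:,:,::-1])
cv2.imwrite("pics/v2.png",crop(cv2.imread("pics/scene2.png"),335,195,60,75,8))
```

```text
4.8 [ 0.50212236 -0.17355822  0.08900465] [-5.43118222e-01  6.20272845e-01  1.78561245e+00 -4.13876479e-04
  7.37396152e-01 -2.18318442e+00] [-2.12220099  1.33874137  8.25019865] [0.1048828  0.40659776 0.05081713] 0.3243351857405948
yaw 0.06957588924128144
```

View pics/v2.png

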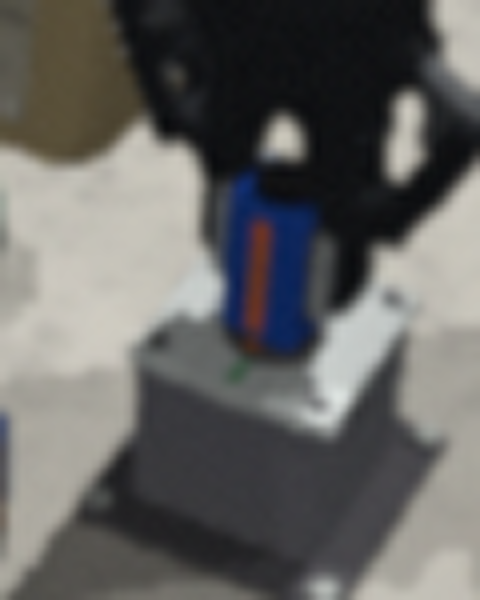

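>>> {"method": "drive_tool", "body": {"increments": [[255,0,0,0,0,0,-0.05],[255,0,0,0,0,0,-0.1],[255,0,0,0,0,0,-0.15],[255,0,0,0,0,0,-0.2],[255,0,0,0,0,0,-0.2]]}}

```text
t: 5.35
tcp_pos: [0.5018, -0.173, 0.089]
tool_rot: [-0.134, 0.991, 0.001, -0.001]
force: [-2.5, 1.7, 8.8]
finger_gap: 0.326
```

Run:
```python
from h import *
s=manip.sense();print(s["t"],s["tcp_pos"],s["q"],s["force"],s["ft_torque"],s["finger_gap"])
y=R.from_quat(s["tool_rot"]).as_matrix()[:,1];print("yaw",np.arctan2(y[1],y[0])-np.pi/2)
```

```text
5.35 [ 0.5017958  -0.17295714  0.08896957] [-5.42899458e-01  6.20161964e-01  1.78613764e+00  7.49861838e-04
  7.38197938e-01 -2.38354574e+00] [-2.51415783  1.74633127  8.75531762] [ 0.3859334   0.41191095 -0.10055719] 0.32572152306436525
yaw 0.2692925622507989
```

>>> {"method": "drive_tool", "body": {"increments": [[255,0,0,0,0,0,0.04],[255,0,0,0,0,0,0.07],[255,0,0,-0.3,0,0,0.07],[255,0,0,-0.6,0,0,0.07],[255,0,0,-1.0,0,0,0.07],[255,0,0,-1.0,0,0,0.07]]}}

```text
t: 5.95
tcp_pos: [0.5029, -0.1738, 0.0986]
tool_rot: [-0.099, 0.995, 0.0, -0.0]
force: [0.7, 1.0, -3.4]
finger_gap: 0.319
```

Run:
```python
from h import *
s=manip.sense();print(s["t"],s["tcp_pos"],s["q"],s["force"],s["ft_torque"],s["finger_gap"])
cv2.imwrite("pics/scene3.png",manip.snapshot("scene")[:,:,::-1])
cv2.imwrite("pics/v3.png",crop(cv2.imread("pics/scene3.png"),335,185,60,75,8))
```

```text
5.95 [ 0.50294466 -0.17382552  0.09857187] [-5.43080623e-01  6.04193744e-01  1.77902969e+00  4.60382658e-04
  7.59000095e-01 -2.31330630e+00] [ 0.73315483  0.99411682 -3.3997023 ] [ 0.25218427 -0.12290872 -0.00761079] 0.31923979940924174
```

View pics/v3.png

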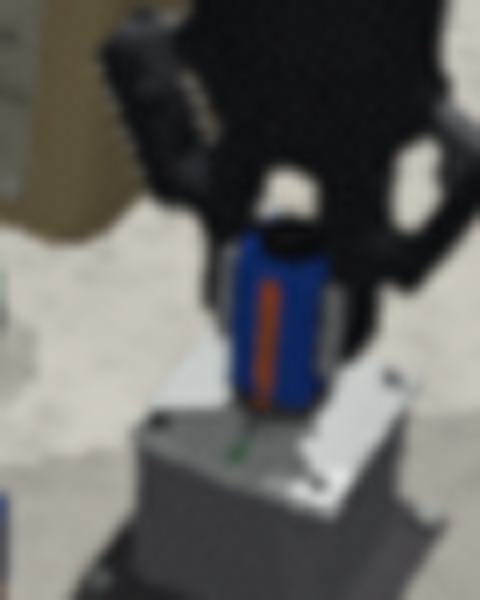

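>>> {"method": "drive_tool", "body": {"increments": [[255,0,0,-0.7,0,0,0],[255,0,0,-1.5,0,0,0],[255,0,0,-2.5,0,0,0],[255,0,0,-4,0,0,0],[255,0,0,-5.5,0,0,0],[255,0,0,-7,0,0,0],[255,0,0,-9,0,0,0],[255,0,0,-11,0,0,0],[255,0,0,-11,0,0,0],[255,0,0,-11,0,0,0]]}}

```text
t: 7.0
tcp_pos: [0.503, -0.1741, 0.209]
tool_rot: [-0.099, 0.995, -0.001, 0.001]
force: [-0.0, 0.2, -2.4]
finger_gap: 0.321
```

Run:
```python
from h import *
s=manip.sense();print(s["t"],s["tcp_pos"],s["q"],s["force"],s["ft_torque"],s["finger_gap"])
for n in("scene","top"): cv2.imwrite(f"pics/{n}4.png",manip.snapshot(n)[:,:,::-1])
cv2.imwrite("pics/v4.png",crop(cv2.imread("pics/scene4.png"),330,135,70,95,6))
```

```text
7.0 [ 0.50296474 -0.1741261   0.20903193] [-5.43253410e-01  4.32095052e-01  1.69021913e+00 -2.49557060e-04
  1.01763443e+00 -2.31314764e+00] [-0.02495273  0.20857325 -2.407257  ] [0.03209227 0.00470284 0.05082201] 0.3206194361637698
```

View pics/v4.png

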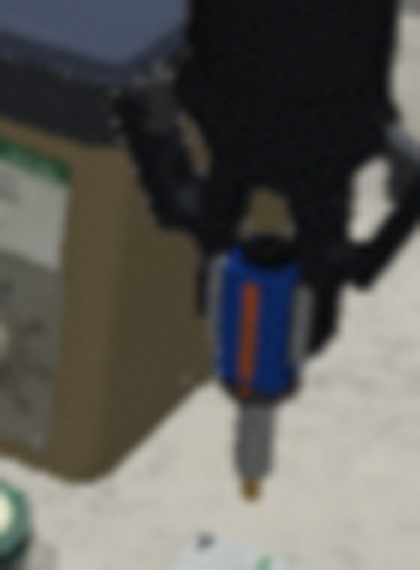

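```bash
cat > tgt.py <<'E'
from h import *
MK=np.array([.4079,.2485,.0524]); YAW=-.43; TILT=.335
Mr=R.from_euler('ZY',[YAW,-TILT]); n=Mr.as_matrix()[:,2]
# tool z=-n, tool y=stand y
Ty=Mr.as_matrix()[:,1]; RT=R.from_matrix(np.c_[np.cross(Ty,-n),Ty,-n])
TIP=.078
def goal(h): return MK+n*(h+TIP)
E
python3 - <<'E'
from tgt import *
s=manip.sense(); Rm=R.from_quat(s["tool_rot"])
print(proj('scene',[s["tcp_pos"]+Rm.apply([0,0,.078]),s["tcp_pos"]+Rm.apply([0,0,.017-.064])]).round(1),"seen tip",(371.7,217.5))
print(n,goal(.06)); inc(goal(.06),RT)
E
```

```text
[[370.7 217.6]
 [374.4 175.1]] seen tip (371.7, 217.5)
[-0.29883991  0.13705427  0.94441031] [0.36666009 0.26741349 0.18272862]
shift cm [4.56, 45.91, 2.55] rot [0.106, -0.326, 0.623]
```

>>> {"method": "drive_tool", "body": {"increments": [[255,0.3,3,0,0.01,-0.03,0.06],[255,0.7,7,0,0.02,-0.06,0.12],[255,1.1,11,0.2,0.03,-0.09,0.18],[255,1.5,15,0.5,0.035,-0.11,0.24],[255,1.9,19,0.8,0.045,-0.14,0.3],[255,2.3,23,1.0,0.055,-0.17,0.36],[255,2.7,27,1.3,0.065,-0.2,0.4],[255,3.1,31,1.6,0.075,-0.23,0.45],[255,3.5,35,1.9,0.085,-0.26,0.5],[255,3.9,39,2.2,0.09,-0.29,0.55],[255,4.3,43,2.4,0.1,-0.31,0.6],[255,4.5,45.2,2.5,0.106,-0.326,0.623],[255,4.56,45.9,2.55,0.106,-0.326,0.623],[255,4.56,45.9,2.55,0.106,-0.326,0.623],[255,4.56,45.9,2.55,0.106,-0.326,0.623],[255,4.56,45.9,2.55,0.106,-0.326,0.623]]}}

```text
t: 8.7
tcp_pos: [0.3677, 0.2654, 0.1826]
tool_rot: [0.211, 0.963, -0.036, 0.163]
force: [0.0, -0.1, -1.5]
finger_gap: 0.322
```

Run:
```python
from tgt import *
s=manip.sense();print(s["t"],s["tcp_pos"],s["q"],s["force"],s["ft_torque"],s["finger_gap"])
inc(goal(.06),RT); inc(goal(.015),RT)
```

```text
8.7 [0.36766609 0.26537476 0.18256217] [ 0.56190801  0.36408699  2.0096487  -0.48481506  0.63770209 -0.20311127] [ 0.00368964 -0.05748203 -1.49423333] [ 0.08819209  0.22839588 -0.02376987] 0.32224658374204623
shift cm [0.16, 0.14, -0.07] rot [-0.002, 0.002, -0.002]
shift cm [0.17, 0.15, 4.43] rot [-0.002, 0.002, -0.002]
```

>>> {"method": "drive_tool", "body": {"increments": [[255,0,0,0,0,0,0],[255,0,0,1,0,0,0],[255,0,0,2,0,0,0],[255,0,0,3,0,0,0],[255,0,0,4,0,0,0],[255,0,0,4.5,0,0,0],[255,0,0,4.5,0,0,0],[255,0,0,4.5,0,0,0]]}}

```text
t: 9.5
tcp_pos: [0.381, 0.2607, 0.1401]
tool_rot: [0.21, 0.963, -0.036, 0.164]
force: [-0.7, -0.7, -1.6]
finger_gap: 0.325
```

Run:
```python
from tgt import *
s=manip.sense();print(s["t"],s["tcp_pos"],s["force"],s["ft_torque"],s["finger_gap"])
inc(goal(.015),RT)
for nm in("scene","top"): cv2.imwrite(f"pics/{nm}5.png",manip.snapshot(nm)[:,:,::-1])
Rm=R.from_quat(s["tool_rot"]); tip=s["tcp_pos"]+Rm.apply([0,0,.078])
print("pred tip",tip.round(4),proj('scene',[tip,MK,s["tcp_pos"]+Rm.apply([0,0,-.047])]).round(1).tolist(),proj('top',[tip,MK]).round(1).tolist())
a=crop(cv2.imread("pics/scene5.png"),205,140,60,75,8);b=crop(cv2.imread("pics/top5.png"),242,210,24,75,8)
cv2.imwrite("pics/v5.png",np.hstack([a,b]))
```

```text
9.5 [0.38097638 0.26071914 0.14013909] [-0.72245794 -0.65864822 -1.64144605] [ 0.14528398  0.25084699 -0.00960896] 0.3253663102035754
shift cm [0.09, 0.01, -0.04] rot [-0.0, 0.002, 0.0]
pred tip [0.4044 0.25   0.0665] [[237.0, 189.0], [238.8, 192.5], [216.4, 158.2]] [[259.9, 247.6], [260.9, 246.7]]
```

View pics/v5.png

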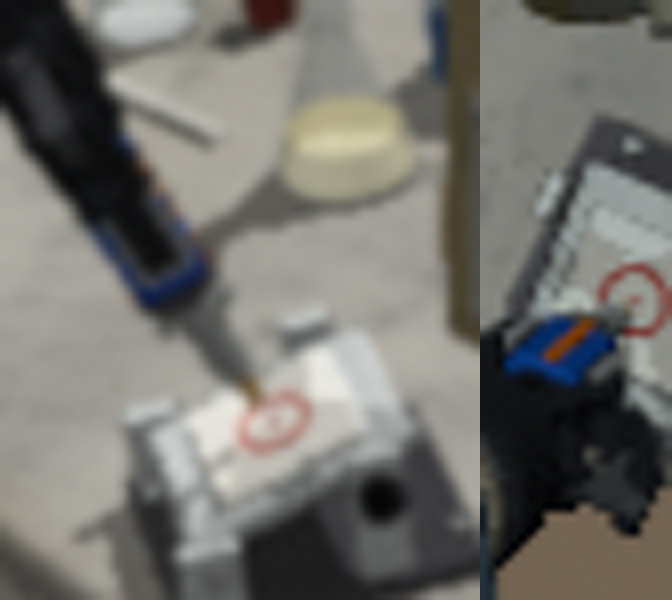

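>>> {"method": "drive_tool", "body": {"increments": [[255,0.1,0,0.4,0,0,0],[255,0.1,0,0.8,0,0,0],[255,0.1,0,1.1,0,0,0],[255,0.1,0,1.3,0,0,0],[255,0.1,0,1.4,0,0,0],[255,0.1,0,1.5,0,0,0],[255,0.1,0,1.5,0,0,0],[255,0.1,0,1.5,0,0,0]]}}

```text
t: 10.4
tcp_pos: [0.3846, 0.259, 0.126]
tool_rot: [0.21, 0.963, -0.036, 0.164]
force: [-2.1, 0.4, 1.1]
finger_gap: 0.317
```

```bash
cat > chk.py <<'E'
from tgt import *
s=manip.sense();Rm=R.from_quat(s["tool_rot"]); tip=s["tcp_pos"]+Rm.apply([0,0,.078])
print(s["t"],"F",s["force"].round(2),"F.n",s["force"]@n,"tau",s["ft_torque"].round(3),"gap",s["finger_gap"])
print("tip in mark frame mm",(Mr.inv().apply(tip-MK)*1e3).round(2),"angle",np.arccos(-Rm.as_matrix()[:,2]@n))
E
python3 chk.py
```

```text
10.4 F [-2.13  0.42  1.09] F.n 1.7269273500626687 tau [ 0.098  0.348 -0.041] gap 0.3167419092615806
tip in mark frame mm [ 0.19 -0.14 -0.12] angle 0.002275616654670506
```

>>> {"method": "drive_tool", "body": {"increments": [[255,0,0,0.05,0,0,0],[255,0,0,0.1,0,0,0],[255,0,0,0.1,0,0,0],[255,0,0,0.1,0,0,0],[255,0,0,0.1,0,0,0]]}}

```text
t: 10.9
tcp_pos: [0.3849, 0.2589, 0.125]
tool_rot: [0.21, 0.963, -0.036, 0.164]
force: [-1.7, 0.0, 0.1]
finger_gap: 0.318
```

```bash
python3 chk.py
python3 - <<'E'
from h import *
for nm in("scene","top"): cv2.imwrite(f"pics/{nm}6.png",manip.snapshot(nm)[:,:,::-1])
a=crop(cv2.imread("pics/scene6.png"),220,165,40,50,12);b=crop(cv2.imread("pics/top6.png"),246,225,25,50,12)
cv2.imwrite("pics/v6.png",np.hstack([a,b]))
E
python3 chk.py
```

```text
10.9 F [-1.71  0.03  0.09] F.n 0.6005745866590612 tau [ 0.102  0.321 -0.042] gap 0.3178754992417439
tip in mark frame mm [ 0.21 -0.1  -1.18] angle 0.002277167696018478
11.0 F [-1.22  0.7   0.56] F.n 0.9883879787370528 tau [ 0.135  0.343 -0.   ] gap 0.3204361064003745
tip in mark frame mm [ 0.21 -0.14 -1.21] angle 0.0022460352044732833
```

View pics/v6.png

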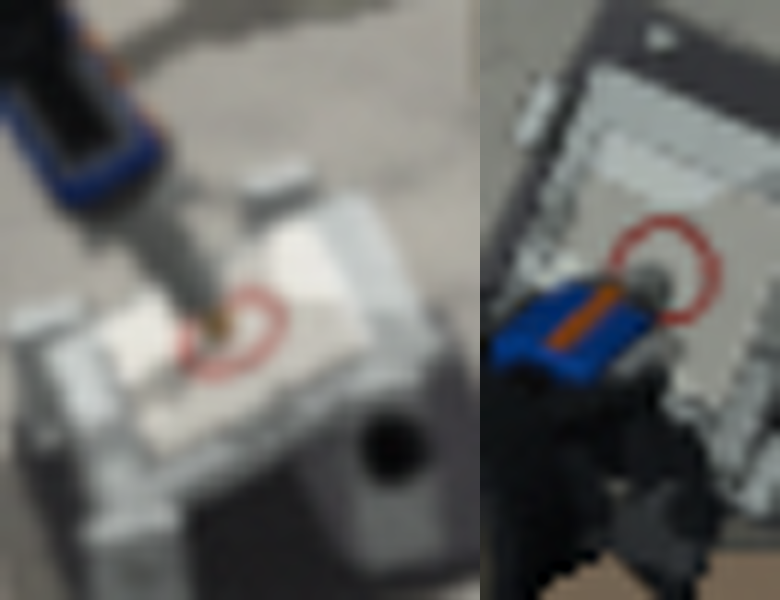

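Run:
```python
from tgt import *
s0=cv2.imread("pics/scene0.png").astype(float);t0=cv2.imread("pics/top0.png").astype(float)
def cen(im,x,y,w,h,f):
    c=im[y:y+h,x:x+w]; wt=np.clip(f(c),0,None); Y,X=np.mgrid[y:y+h,x:x+w]; return [(wt*X).sum()/wt.sum(),(wt*Y).sum()/wt.sum()],wt
red=lambda c:c[:,:,2]-c[:,:,1]-12
rs,_=cen(s0,231,186,18,14,red); rt,_=cen(t0,254,240,16,16,red)
print("ring scene",np.round(rs,2),"top",np.round(rt,2),"MK proj",proj('scene',MK).round(2),proj('top',MK).round(2))
P=least=None
from scipy.optimize import least_squares
r=least_squares(lambda p:np.r_[(proj('scene',p)-rs).ravel(),(proj('top',p)-rt).ravel()],MK);print("tri mark",r.x.round(4),r.fun.round(2))
brass=lambda c:np.minimum(c[:,:,1]-c[:,:,0],60)-18
for k,tc,pl in((5,np.array([.38098,.26072,.14014]),0),(6,np.array([.3849,.2589,.125]),.002)):
    im=cv2.imread(f"pics/scene{k}.png").astype(float)
    b,w=cen(im,232,183,12,12,brass); print(k,"brass cen",np.round(b,2)); print(w.astype(int))
    zs=[.017+.045,.017+.061-pl]; print("pred barrel end, tip",proj('scene',[tc-n*z for z in zs]).round(2).tolist())
```

```text
ring scene [238.75 192.55] top [261.   247.21] MK proj [[238.84 192.47]] [[260.95 246.69]]
tri mark [0.4066 0.2479 0.053 ] [-0.15  0.02  0.1  -0.14]
5 brass cen [236.1  188.29]
[[ 0  0  0  0  0  0  0  0  0  0  0  0]
 [ 0  0  0  0  0  0  0  0  0  0  0  0]
 [ 0  0  0  0  0  0  0  0  0  0  0  0]
 [ 0  0  0  0  0  0  0  0  0  0  0  0]
 [ 0  0  0  0  4  0  0  0  0  0  0  0]
 [ 0  0  0  6 16  6  0  0  0  0  0  0]
 [ 0  0  0  1 12  6  0  0  0  0  0  0]
 [ 0  0  0  0  0  0  0  0  0  0  0  0]
 [ 0  0  0  0  0  0  0  0  0  0  0  0]
 [ 0  0  0  0  0  0  0  0  0  0  0  0]
 [ 0  0  0  0  0  0  0  0  0  0  0  0]
 [ 0  0  0  0  0  0  0  0  0  0  0  0]]
pred barrel end, tip [[234.46, 185.33], [236.92, 189.03]]
6 brass cen [237.82 191.5 ]
[[0 0 0 0 0 0 0 0 0 0 0 0]
 [0 0 0 0 0 0 0 0 0 0 0 0]
 [0 0 0 0 0 0 0 0 0 0 0 0]
 [0 0 0 0 0 0 0 0 0 0 0 0]
 [0 0 0 0 0 0 0 0 0 0 0 0]
 [0 0 0 0 0 0 0 0 0 0 0 0]
 [0 0 0 0 0 0 0 0 0 0 0 0]
 [0 0 0 0 0 0 0 0 0 0 0 0]
 [0 0 0 0 0 2 7 2 0 0 0 0]
 [0 0 0 0 0 4 7 0 0 0 0 0]
 [0 0 0 0 0 0 0 0 0 0 0 0]
 [0 0 0 0 0 0 0 0 0 0 0 0]]
pred barrel end, tip [[236.61, 189.11], [238.72, 192.29]]
```

>>> {"method": "drive_tool", "body": {"increments": [[255,0,0,0.1,0,0,0],[255,0,0,0.2,0,0,0],[255,0,0,0.3,0,0,0],[255,0,0,0.3,0,0,0],[255,0,0,0.3,0,0,0],[255,0,0,0.3,0,0,0]]}}

```text
t: 11.6
tcp_pos: [0.3858, 0.2585, 0.1221]
tool_rot: [0.21, 0.963, -0.036, 0.164]
force: [-1.9, 1.4, 2.9]
finger_gap: 0.319
```

```bash
cat > avg.py <<'E'
from tgt import *
F=[]
for i in range(10): manip.snapshot("scene"); F.append(manip.sense()["force"]@n)
print("mean F.n",np.mean(F),"sd",np.std(F),"contact",np.mean(F)+1.42)
E
python3 avg.py; python3 chk.py
```

```text
mean F.n 2.2418511005054356 sd 0.3405552490441316 contact 3.6618511005054355
12.1 F [-1.23  0.29  2.08] F.n 2.3687479074324314 tau [ 0.051  0.272 -0.032] gap 0.3217970234388249
tip in mark frame mm [ 0.23 -0.09 -4.21] angle 0.00226365040146156
```

>>> {"method": "drive_tool", "body": {"increments": [[255,0,0,0.05,0,0,0],[255,0,0,0.05,0,0,0],[255,0,0,0.05,0,0,0],[255,0,0,0.05,0,0,0],[255,0,0,0.05,0,0,0]]}}

```text
t: 12.6
tcp_pos: [0.386, 0.2584, 0.1216]
tool_rot: [0.21, 0.963, -0.036, 0.164]
force: [-1.5, -0.8, 1.6]
finger_gap: 0.322
```

```bash
python3 avg.py; python3 chk.py
python3 - <<'E'
from h import *
for nm in("scene","top"): cv2.imwrite(f"pics/{nm}7.png",manip.snapshot(nm)[:,:,::-1])
a=crop(cv2.imread("pics/scene7.png"),205,140,60,75,8);b=crop(cv2.imread("pics/top7.png"),242,220,32,75,8)
cv2.imwrite("pics/v7.png",np.hstack([a,b]))
E
```

```text
mean F.n 2.4284572457997884 sd 0.6582171086944983 contact 3.8484572457997883
13.1 F [-1.31  0.32  2.06] F.n 2.3777384474886945 tau [-0.044  0.345 -0.038] gap 0.3251223005279303
tip in mark frame mm [ 0.22 -0.07 -4.72] angle 0.002261258511176609
```

View pics/v7.png

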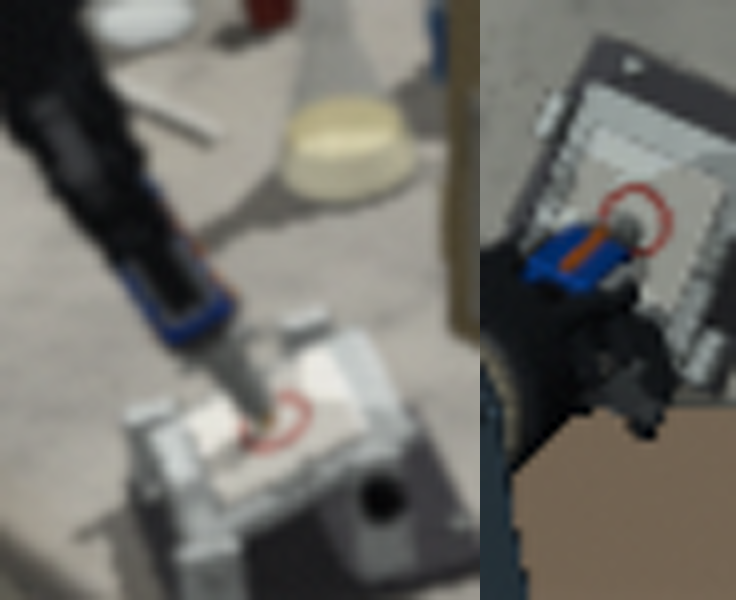

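>>> {"method": "drive_tool", "body": {"increments": [[255,0,0,-0.4,0,0,0],[255,0,0,-0.8,0,0,0],[255,0,0,-1.1,0,0,0],[255,-0.1,0,-1.1,0,0,0],[255,-0.25,0,-1.1,0,0,0],[255,-0.25,0,-1.1,0,0,0],[255,-0.25,0,-1.1,0,0,0]]}}

```text
t: 13.9
tcp_pos: [0.3849, 0.2589, 0.1327]
tool_rot: [0.21, 0.963, -0.036, 0.164]
force: [0.1, 0.3, -2.2]
finger_gap: 0.325
```

```bash
python3 avg.py; python3 chk.py
```

```text
mean F.n -2.0426318551320484 sd 0.41395374113690886 contact -0.6226318551320484
14.4 F [-0.18  0.13 -1.94] F.n -1.7592871023415042 tau [0.079 0.234 0.022] gap 0.32621781705351977
tip in mark frame mm [ 2.68 -0.1   6.28] angle 0.0022247098390404106
```

>>> {"method": "drive_tool", "body": {"increments": [[255,0,0,0.3,0,0,0],[255,0,0,0.5,0,0,0],[255,0,0,0.65,0,0,0],[255,0,0,0.8,0,0,0],[255,0,0,0.9,0,0,0],[255,0,0,1.0,0,0,0],[255,0,0,1.05,0,0,0],[255,0,0,1.05,0,0,0],[255,0,0,1.05,0,0,0],[255,0,0,1.05,0,0,0],[255,0,0,1.05,0,0,0]]}}

```text
t: 15.5
tcp_pos: [0.3881, 0.2576, 0.123]
tool_rot: [0.21, 0.963, -0.036, 0.164]
force: [-1.3, 0.6, 1.7]
finger_gap: 0.321
```

```bash
sed -i 's/1.42/2.04/; s/range(10)/range(16)/' avg.py; python3 avg.py; python3 chk.py
python3 - <<'E'
from h import *
for nm in("scene","top"): cv2.imwrite(f"pics/{nm}8.png",manip.snapshot(nm)[:,:,::-1])
a=crop(cv2.imread("pics/scene8.png"),220,165,40,50,12);b=crop(cv2.imread("pics/top8.png"),246,225,25,50,12)
cv2.imwrite("pics/v8.png",np.hstack([a,b]))
E
```

```text
mean F.n 2.1673194254229986 sd 0.41803804628406765 contact 4.207319425422998
16.3 F [0.16 0.9  1.87] F.n 1.8374936736735485 tau [0.196 0.048 0.057] gap 0.3195598517945219
tip in mark frame mm [ 2.78 -0.   -4.2 ] angle 0.0023339057297380042
```

View pics/v8.png

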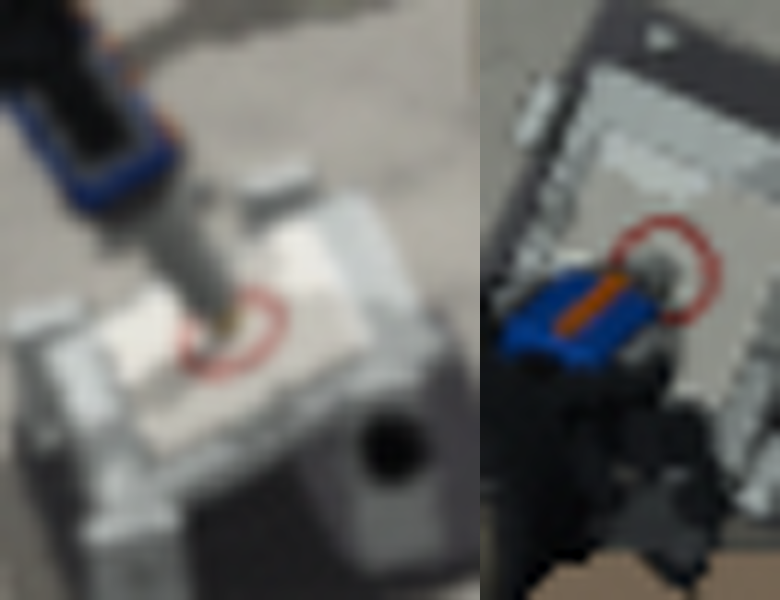

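```bash
python3 -c "
from station import manip
print(manip.sign_off())"
```

```text
the job is handed in; nothing more can be done
None
```

I turned the middle-sized probe counter-clockwise until I felt what I took to be light resistance near the stop. I backed off 0.07 rad and lifted it straight out, and it came free. I then pressed its tip onto the specimen inside the red ring and handed the job in at about 16.5 s, still gripped. No verdict was reported.

**Last checks:**
- **Force:** contact averaged about 4.2 N above the free-air reading, with about 0.4 N of noise. That puts the tip roughly 6 mm in.
- **Squareness:** the tool is within 0.003 rad of my estimate of the plate normal. The estimate itself is good to about 0.025 rad.
- **Position:** the last picture shows the tip inside the ring, near its centre, and the plate looks unmoved.

**Disagreements:**
- **Centring:** after the first press, the pictures suggested the tip was 3–4 mm off centre. The arm pose and calibration put it within about 2 mm. I lifted off, shifted 2.5 mm towards the centre and pressed again; by arm pose alone the tip is now about 2.8 mm past my original estimate of the ring centre. Both views stay inside the 8 mm limit.
- **Push depth:** arm geometry gave about 4.2 mm and the force about 6 mm. Both are in the allowed 3–9.5 mm.
- **Bystanders:** I did not measure the cup, tin and flask again. The planned path kept clear of them, and I saw no sign of contact.

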